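Sort the parts from a wheel and brake job into their trays

ROBOT

A 6-joint arm with a two-finger parallel gripper is mounted at the origin on the work surface. World frame = base frame: x ahead of the robot, y to its left, z up, the work surface at z = 0. Lengths are in m, angles in rad, forces in N, time in s.
With the tool pointing down it reaches from about 0.275 to 0.85 m from the base axis. Payload 5.2 kg.
Tool frame: the origin (TCP) lies at the very end of the fingers, on their centre line; the grasp point (between the pads) lies 19 mm behind it; z points along the fingers, y is the line along which they close (so a half turn about z gives the same grasp; the last joint's range is limited). The gripper opens to 85 mm and grips with 20 to 120 N. Pads are 22 mm wide; open, the fingers measure 114 mm over their backs; the gripper's body (76 mm by 85 mm) begins 54 mm behind the grasp point. The pads swing forward as they close: fully open they stand 13 mm farther back than shut.
Start: joints at [0.915, 0.259, 1.535, -0, 1.348, -0.203], TCP at [0.241, 0.495, 0.21] pointing down, gripper open.
Joint ranges: [-3.14, 3.14], [-0.91, 2.08], [0.19, 2.58], [-1.22, 4.36], [0.22, 2.71], [-3.12, 3.12]. Speed limits (rad/s): [2.57, 2.57, 3.14, 3.14, 3.14, 3.14].

INTERFACE

Orientations are given as a unit quaternion [w, x, y, z].
In Python, from cell import env, get_image, calibration gives the robot as it stands.
- The arm moves only by the tool send_rows, never from a script. Its arguments are lists of equal length, an entry for each row: "grip": the closure in counts, from 0 (fully open) to 255 (shut); "xyz": the shift along the world's x, y, z in cm, a list of three; "roll": the turn about the world's z in degrees. In form: {"grip": [grip, ...], "xyz": [[x, y, z], ...], "roll": [roll, ...]}. A call has 1 to 12 rows; each row is the pose to reach, as a shift and turn from the pose commanded when the call began; what a row does not reach only later rows make up. A row lasts 1/8 s, in which the tool goes at most 62.5 mm and 10.7 degrees, less where a joint would pass 70% of its speed; a pose out of reach is approached as far as the arm can. A call with a gripper value outside its range is refused whole. The fingers move at their own pace and stop on an object; "newtons" is the grip in N (left out, the last holds). Time passes only in rows, so rows that repeat a pose let the fingers close. It gives the time, the measured TCP pose, the force, the opening and the grip force at its end, in the units of the state.
- env.state(): the state, without advancing time (a new reading comes with each control period).
- get_image(name): name is "side" or "top"; returns the picture (420x560x3 uint8, red, green, blue); there is no depth.
- calibration(name): a dict with "intrinsics" (3x3 intrinsics, pixels), "dist" ([k1, k2, p1, p2, k3] as OpenCV has them; the pictures are not rectified), "R" (3x3) and "t" (3): a world point X has camera coordinates R X + t. Camera axes: x right, y down, z forward; pixel columns grow to the right and rows downward; lengths in m; the calibration is good to about 2 mm. A picture is of the moment at which its call begins. calibration takes no time and is no camera call.
- env.close_job(): hands the job in; it is judged then, once.
The state is a dict: "time_s": time; "joints": joint angles; "qvel": joint speeds; "tau": joint torques, N m; "eef_pos": TCP position; "eef_rot": TCP orientation; "ft_force": force on the tool from outside, world axes, zero at the start; "torque": the same for the moment, N m; "opening": finger opening in m; "finger_force": force on a finger pad.
Only numpy, scipy, OpenCV 4.12 (cv2) and the standard library are available. Lean on these libraries where they do the work, as an engineer would, in place of code of your own. Each camera call takes 0.05 s, during which the arm holds its last target. There are 200 camera calls.

TASK

Clear up after the wheel job: sort the five mixed parts on the bench by kind, the two black sockets into the long narrow tray, the two wheel nuts into the square tray and the brake piston into the round dish. Every part must end up standing upright on the floor of its tray, as it stands now, not on the rim or on another part. Leave the grease tin and the little bulb box where they are.

Things in the scene. Friction and masses are not known exactly. Their poses are not given: they have to be found in the camera images.
- socket_a_center (a point): Black impact socket, a standing cylinder 28 mm in diameter and 65 mm tall, about 0.2 kg, loose on the bench, with a bright band near the top and a square drive in its top face. The point is its centre, half-way up; z is its axis, upright. There are two alike.
- socket_b_center (a point): Black impact socket, a standing cylinder 28 mm in diameter and 65 mm tall, about 0.2 kg, loose on the bench, with a bright band near the top and a square drive in its top face. The point is its centre, half-way up; z is its axis, upright. There are two alike.
- nut_a_center (a point): Wheel nut, bright steel, a standing six-sided prism 21 mm across flats (24 mm across corners), 36 mm tall with a small dome on top (45 mm in all), about 0.08 kg, loose. The point is its centre, 22.5 mm above its foot; z is its axis, upright; two of its flats face its own +x and -x, the others every 60 degrees. There are two alike.
- nut_b_center (a point): Wheel nut, bright steel, a standing six-sided prism 21 mm across flats (24 mm across corners), 36 mm tall with a small dome on top (45 mm in all), about 0.08 kg, loose. The point is its centre, 22.5 mm above its foot; z is its axis, upright; two of its flats face its own +x and -x, the others every 60 degrees. There are two alike.
- piston_center (a point): Brake caliper piston, a bright steel cup 48 mm in outer diameter and 50 mm tall, 4 mm walls, standing with its open end up, about 0.22 kg, loose. The point is its centre, half-way up; z is its axis, upright.
- socket_tray_in (a point): The long narrow metal tray, for sockets: 64 mm along its own x by 128 mm along its own y outside, walls 4 mm thick, rim 15 mm above the bench, floor 4 mm above the bench, inside 56 by 120 mm. The point is the centre of its inner floor. It clings to the blue-painted steel bench and does not move.
- nut_tray_in (a point): The square metal tray, for wheel nuts: 104 by 104 mm outside, walls 4 mm thick, rim 15 mm above the bench, floor 4 mm above the bench, inside 96 by 96 mm, sides along its own x and y. The point is the centre of its inner floor. It clings to the blue-painted steel bench and does not move.
- dish_in (a point): The round metal dish, for the piston: 112 mm in diameter at the rim, narrowing to 98 mm at the foot, wall 4 mm thick, rim 15 mm above the bench, floor 4 mm above the bench, flat inside to 90 mm diameter. The point is the centre of its inner floor. It clings to the blue-painted steel bench and does not move.
- tin_center (a point): Bystander: small green tin of grease with a white lid, 48 mm in diameter, 45 mm tall, standing among the parts. The point is its centre. Not to be moved.
- bulb_box_center (a point): Bystander: small cardboard box of bulbs, 45 by 45 mm, 36 mm tall, standing among the parts. The point is its centre. Not to be moved.
Things that resemble listed ones, but are neither listed nor needed, are in the scene too. There is more than one size of the part that bears piston_center; the job needs the smaller.

How it is judged:
By the outcome, as a careful person would: the job done as asked, in the order asked, and still so for the second after the job is handed in, with the robot touching nothing.
It also fails if it takes over 109 s, if anything falls off the work surface, if the arm or the gripper's body presses on something with over 40 N, if the wrist force passes 120 N, or if a joint passes its speed limit or range.

## Working session

There is one attempt and no reset: what is moved stays moved. The work goes in short steps, Python scripts to look and compute and a tool call to move; the robot and the scene stay as the last step left them, time stands still between calls to the robot, and variables do not carry over. Pictures are saved under pics/ and viewed, at most 14 in all, crops included, and the job is handed in when it is done.

Besides the shell and the picture viewer there is one more tool, called after ">>>" as name([rows], argument=value, ...), one row to a line, values as JSON. send_rows: Moves the arm, as the interface text tells. Its arguments: {"type":"object","properties":{"grip":{"type":"array","items":{"type":"number"}},"xyz":{"type":"array","items":{"type":"array","items":{"type":"number"}}},"roll":{"type":"array","items":{"type":"number"}},"newtons":{"type":"number"}},"required":["grip","xyz","roll"]}

```bash
mkdir -p pics; cat > h.py <<'E'
import cv2, numpy as np
from cell import env, get_image, calibration
def ray(name,uv,z):
    c=calibration(name);K=np.array(c["intrinsics"],float);R=np.array(c["R"]);t=np.array(c["t"])
    p=cv2.undistortPoints(np.array(uv,float).reshape(-1,1,2),K,np.array(c["dist"],float)).reshape(-1,2)
    d=np.c_[p,np.ones(len(p))]@R; o=-R.T@t
    return o+d*((z-o[2])/d[:,2])[:,None]
def pix(name,X):
    c=calibration(name)
    return cv2.projectPoints(np.array(X,float).reshape(-1,1,3),cv2.Rodrigues(np.array(c["R"]))[0],np.array(c["t"],float),np.array(c["intrinsics"],float),np.array(c["dist"],float))[0].reshape(-1,2)
E
python3 - <<'E'
from h import *
for n in("top","side"):
    im=get_image(n)[:,:,::-1]; cv2.imwrite(f"pics/{n}0.png",im)
    c=calibration(n); print(n,-np.array(c["R"]).T@np.array(c["t"]),c["intrinsics"][0][0])
    
E
```

```text
top [0.34200035 0.01669937 1.14605236] 435.53310600389415
side [-0.05667897 -0.7539031   0.56252099] 484.90452526741166
```

View pics/top0.png

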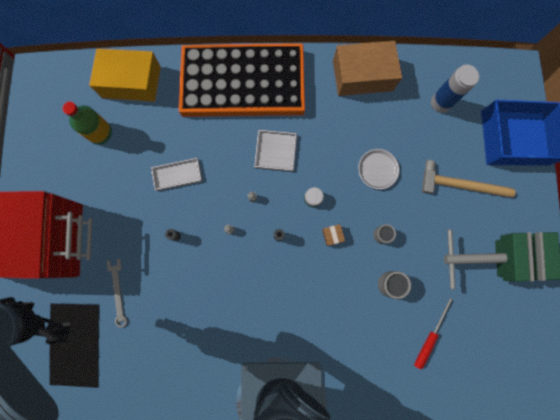

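View pics/side0.png

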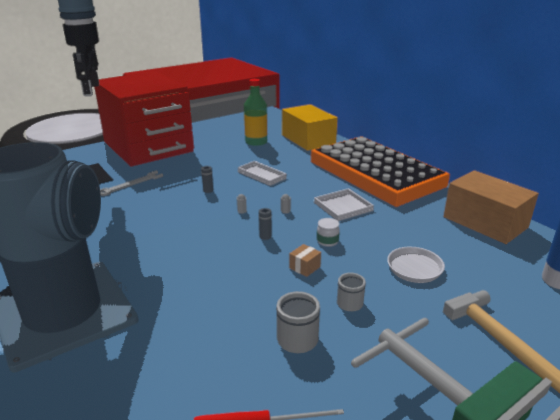

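The top view has +x up and +y left. Candidates for the parts:
- **Sockets:** (172,235) and (278,235). The sockets in the orange case at (240,80) are not loose.
- **Nuts:** (252,197) and (229,230).
- **Piston:** (385,234) is the small one and (396,285) the large one, so I choose the small.
- **Bystanders:** tin at (314,197), bulb box at (334,235).
- **Trays:** long at (177,175), square at (276,151), round dish at (379,169).

```bash
python3 - <<'E'
from h import *
im=cv2.imread("pics/top0.png")
cv2.imwrite("pics/c0.png",cv2.resize(im[120:310,145:415],None,fx=2.9,fy=2.9,interpolation=cv2.INTER_CUBIC))
s=cv2.imread("pics/side0.png")
cv2.imwrite("pics/c1.png",cv2.resize(s[140:340,180:460],None,fx=2.8,fy=2.8,interpolation=cv2.INTER_CUBIC))
hsv=cv2.cvtColor(im,cv2.COLOR_BGR2HSV)
b=im[:,:,0].astype(int)-im[:,:,2]
print(im[260,200],im[215,330],im[197,252],im[235,278])
m=((b<25)).astype(np.uint8)*255
cs,_=cv2.findContours(m,cv2.RETR_EXTERNAL,cv2.CHAIN_APPROX_NONE)
for c in cs:
    x,y,w,h=cv2.boundingRect(c)
    if cv2.contourArea(c)>12 and 145<x<415 and 120<y<300:
        r=cv2.minAreaRect(c); print((x,y,w,h),np.round(r[0],1),np.round(r[1],1),round(r[2],1),ray("top",r[0],0.015)[0].round(3), ray("top",r[0],0.045)[0].round(3))
E
```

```text
[134 106  78] [134 107  75] [93 97 96] [31 28 28]
(413, 298, 39, 72) [434.5 333.5] [12.1 77.4] 26.6 [ 0.168 -0.401  0.015] [ 0.173 -0.39   0.045]
(378, 271, 34, 28) [394.5 284.5] [27. 33.] 90.0 [ 0.298 -0.298  0.015] [ 0.299 -0.289  0.045]
(274, 229, 11, 12) [279.  234.5] [11. 10.] 90.0 [0.431 0.001 0.015] [0.429 0.001 0.045]
(165, 229, 16, 12) [172.9 234.7] [15.5 10.1] 18.4 [0.432 0.279 0.015] [0.43  0.272 0.045]
(224, 225, 11, 9) [229. 229.] [ 8. 10.] 90.0 [0.446 0.131 0.015] [0.443 0.128 0.045]
(374, 224, 23, 20) [385.  233.5] [19. 22.] 90.0 [ 0.431 -0.277  0.015] [ 0.428 -0.27   0.045]
(322, 224, 24, 22) [333.4 234.8] [19.6 20.5] 74.7 [ 0.429 -0.141  0.015] [ 0.426 -0.137  0.045]
(247, 192, 10, 10) [252.3 196.3] [9.2 8.5] 45.0 [0.532 0.07  0.015] [0.527 0.069 0.045]
(304, 187, 20, 20) [313.6 196.6] [18.9 19.1] 33.7 [ 0.53  -0.091  0.015] [ 0.525 -0.088  0.045]
(151, 158, 52, 33) [176.3 174.2] [24.7 49.3] 78.4 [0.594 0.274 0.015] [0.587 0.267 0.045]
(359, 149, 41, 41) [379. 169.] [40. 40.] 90.0 [ 0.604 -0.269  0.015] [ 0.597 -0.261  0.045]
(254, 130, 44, 42) [275.6 150.2] [40.1 38.6] 5.7 [0.657 0.008 0.015] [0.649 0.008 0.045]
```

View pics/c0.png

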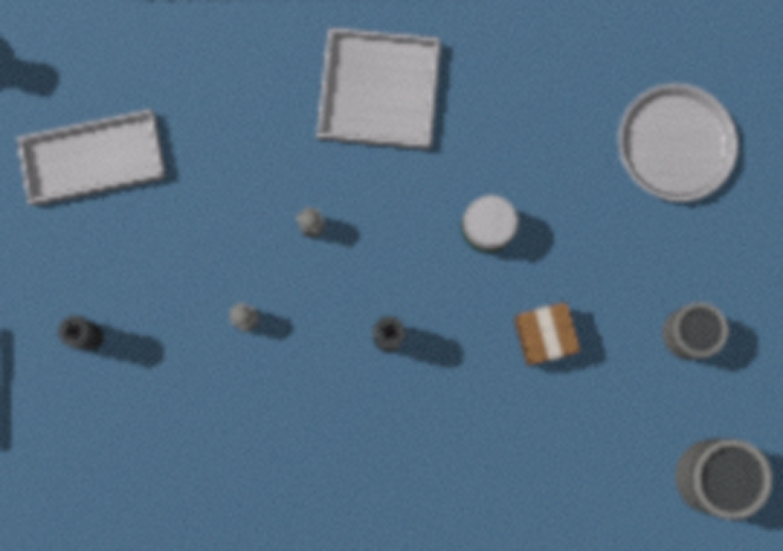

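View pics/c1.png

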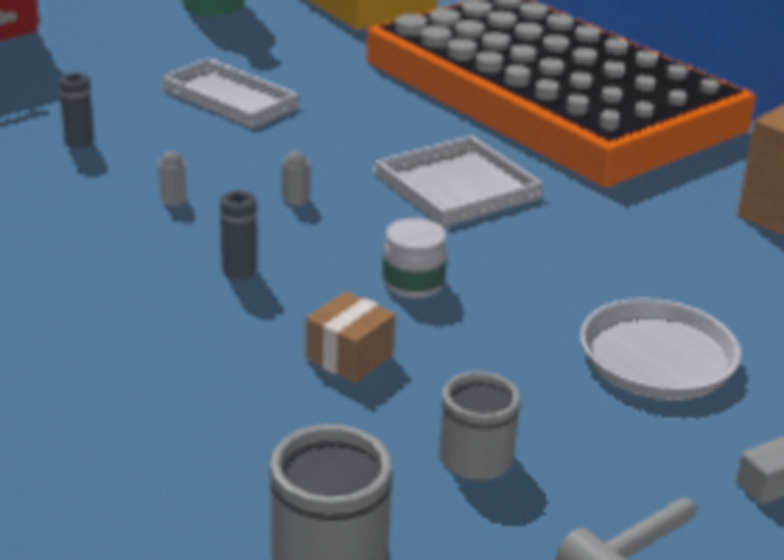

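The crops confirm the choice. The small piston is at top (385,234), the sockets are the black cylinders with a bright band, and the nuts are domed. Next I cross-check both views at the known top heights and read the tool yaw.

```bash
python3 - <<'E'
from h import *
T=lambda u,v:(145+u/2.9,120+v/2.9)
S=lambda u,v:(180+u/2.8,140+v/2.8)
P={"sockL":(T(76,331),S(74,80),.065),"sockR":(T(389,333),S(238,200),.065),
"nutFar":(T(309,220),S(295,155),.045),"nutNear":(T(241,315),S(172,155),.045),"piston":(T(701,330),S(480,395),.050),
"dish":(T(679,142),S(661,346),.015),"sqtray":(T(379,89),S(459,180),.015),"long":(T(92,156),S(231,92),.015),"tin":(T(490,221),S(415,234),.045),"box":(T(548,333),S(350,312),.036)}
for k,(a,b,z) in P.items(): print(k,ray("top",a,z)[0].round(4)[:2],ray("side",b,z)[0].round(4)[:2])
s=env.state();from scipy.spatial.transform import Rotation as Ro
q=s["eef_rot"];R=Ro.from_quat([q[1],q[2],q[3],q[0]]).as_matrix();print(s["time_s"],s["eef_pos"],np.degrees(np.arctan2(R[1,1],R[0,1])),s["opening"],s["joints"])
c=ray("top",[T(20,138),T(152,110),T(165,177),T(33,205)],.015)[:,:2];print(c.round(3),c.mean(0),[np.linalg.norm(c[i]-c[i-1]).round(3) for i in range(4)])
E
```

```text
sockL [0.4295 0.2715] [0.4322 0.2718]
sockR [0.4262 0.0013] [0.43  0.001]
nutFar [0.5283 0.0708] [0.5311 0.0686]
nutNear [0.4445 0.1305] [0.4473 0.1279]
piston [ 0.4272 -0.2728] [ 0.4297 -0.2714]
dish [ 0.6041 -0.2694] [ 0.6045 -0.2707]
sqtray [0.6557 0.0076] [ 0.6526 -0.0029]
long [0.595  0.2726] [0.5923 0.2612]
tin [ 0.5262 -0.0893] [ 0.5292 -0.0898]
box [ 0.4272 -0.1395] [ 0.4333 -0.1346]
0.1 [0.24027667 0.49415119 0.20883983] 64.05573688896459 0.08600950654774997 [ 9.15192147e-01  2.59279404e-01  1.53600613e+00 -2.44677275e-05
  1.34800555e+00 -2.02785675e-01]
[[0.613 0.341]
 [0.638 0.218]
 [0.574 0.204]
 [0.55  0.326]] [0.59373878 0.27239421] [np.float64(0.065), np.float64(0.126), np.float64(0.065), np.float64(0.125)]
```

>>> send_rows([
  [5,-5,0],
  [9,-10,-2],
  [13,-15,-4],
  [17,-20,-6],
  [19,-22.3,-8],
  [19,-22.3,-8],
  [19,-22.3,-8],
  [19,-22.3,-13],
  [19,-22.3,-17.5],
  [19,-22.3,-17.5],
  [19,-22.3,-17.5],
], grip=[0,0,0,0,0,0,0,0,0,0,0], roll=[-10,-20,-30,-40,-50,-53,-53,-53,-53,-53,-53], newtons=40)

```text
time_s: 1.48
eef_pos: [0.4314, 0.2725, 0.036]
eef_rot: [0.0, 0.635, 0.772, 0.001]
ft_force: [0.1, 0.2, 0.6]
opening: 0.0853
finger_force: 0.0
```

>>> send_rows([
  [0,0,0],
  [0,0,0],
  [0,0,0],
  [0,0,0],
  [0,0,0],
  [0,0,0],
  [0,0,0],
  [0,0,1],
  [0,0,3],
], grip=[255,255,255,255,255,255,255,255,255], roll=[0,0,0,0,0,0,0,0,0])

```text
time_s: 2.6
eef_pos: [0.4296, 0.2712, 0.0645]
eef_rot: [-0.001, 0.636, 0.772, -0.001]
ft_force: [0.2, 0.2, -1.7]
opening: 0.0253
finger_force: 39.5
```

>>> send_rows([
  [1,0,2],
  [5,1,2],
  [10,2,2],
  [14,2.7,2],
  [15.7,3,2],
  [15.7,3,1],
  [15.7,3,-1],
  [15.7,3,-2.3],
  [15.7,3,-2.5],
], grip=[255,255,255,255,255,255,255,255,255], roll=[0,0,0,0,0,0,0,0,0])

```text
time_s: 3.72
eef_pos: [0.5858, 0.3012, 0.0389]
eef_rot: [-0.001, 0.636, 0.772, -0.001]
ft_force: [-2.6, -1.7, 4.5]
opening: 0.0255
finger_force: 42.3
```

>>> send_rows([
  [0,0,0],
  [0,0,0],
  [0,0,0],
  [0,0,0],
  [0,0,0],
  [0,0,4],
  [0,0,8],
  [0,0,8],
], grip=[255,150,100,100,100,100,60,0], roll=[0,0,0,0,0,0,0,0])

```text
time_s: 4.72
eef_pos: [0.5902, 0.3025, 0.124]
eef_rot: [0.002, 0.636, 0.772, 0.003]
ft_force: [-0.9, -0.1, -0.8]
opening: 0.0809
finger_force: 0.0
```

```bash
python3 - <<'E'
from h import *
s=get_image("side")[:,:,::-1]; t=get_image("top")[:,:,::-1]
a=cv2.resize(s[130:250,170:370],(780,468),interpolation=cv2.INTER_CUBIC)
cv2.imwrite("pics/p1.png",a)
E
```

```text
(no output)
```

View pics/p1.png

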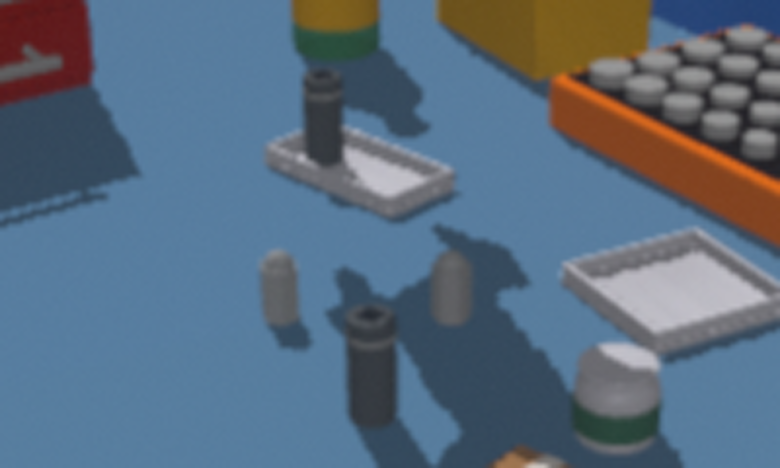

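Socket 1 stands upright on the tray floor (crop 325,120). Next is socket 2.

>>> send_rows([
  [-2,-4,0],
  [-5,-9,0],
  [-8,-14,0],
  [-11,-20,0],
  [-14,-25,0],
  [-16,-29,0],
  [-16,-30.1,0],
  [-16,-30.1,-2],
  [-16,-30.1,-6],
  [-16,-30.1,-8.5],
  [-16,-30.1,-8.5],
], grip=[0,0,0,0,0,0,0,0,0,0,0], roll=[0,0,0,0,0,0,0,0,0,0,0])

```text
time_s: 6.2
eef_pos: [0.4257, 0.0016, 0.0325]
eef_rot: [-0.003, 0.636, 0.772, -0.001]
ft_force: [-1.0, 0.1, -0.1]
opening: 0.0857
finger_force: 0.0
```

>>> send_rows([
  [0,0,0],
  [0,0,0],
  [0,0,0],
  [0,0,0],
  [0,0,0],
  [0,0,0],
  [0,0,0],
  [0,0,1],
  [0,0,6],
  [0,0,9],
], grip=[255,255,255,255,255,255,255,255,255,255], roll=[0,0,0,0,0,0,0,0,0,0])

```text
time_s: 7.45
eef_pos: [0.428, 0.0005, 0.1269]
eef_rot: [0.001, 0.636, 0.772, 0.0]
ft_force: [0.7, -0.7, -2.3]
opening: 0.0253
finger_force: 40.0
```

>>> send_rows([
  [2,3,0],
  [5,7,0],
  [8.5,12,0],
  [12,17,0],
  [15.5,21.5,0],
  [17.2,24,0],
  [17.2,24,0],
  [17.2,24,-3],
  [17.2,24,-6],
  [17.2,24,-7.8],
  [17.2,24,-8.4],
  [17.2,24,-8.5],
], grip=[255,255,255,255,255,255,255,255,255,255,255,255], roll=[0,0,0,0,0,0,0,0,0,0,0,0])

```text
time_s: 8.95
eef_pos: [0.6001, 0.2404, 0.0403]
eef_rot: [0.0, 0.636, 0.772, 0.0]
ft_force: [-0.0, -0.0, -1.9]
opening: 0.0249
finger_force: 40.1
```

>>> send_rows([
  [0,0,0],
  [0,0,0],
  [0,0,0],
  [0,0,0],
  [0,0,0],
  [0,0,3],
  [0,0,8],
  [0,0,8],
], grip=[255,150,100,100,100,100,60,0], roll=[0,0,0,0,0,0,0,0])

```text
time_s: 9.95
eef_pos: [0.6028, 0.2414, 0.1246]
eef_rot: [0.003, 0.636, 0.772, 0.004]
ft_force: [0.1, 0.5, 0.2]
opening: 0.0808
finger_force: 0.0
```

```bash
python3 - <<'E'
from h import *
s=get_image("side")[:,:,::-1]
cv2.imwrite("pics/p2.png",cv2.resize(s[130:250,170:370],(780,468),interpolation=cv2.INTER_CUBIC))
E
```

```text
(no output)
```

View pics/p2.png

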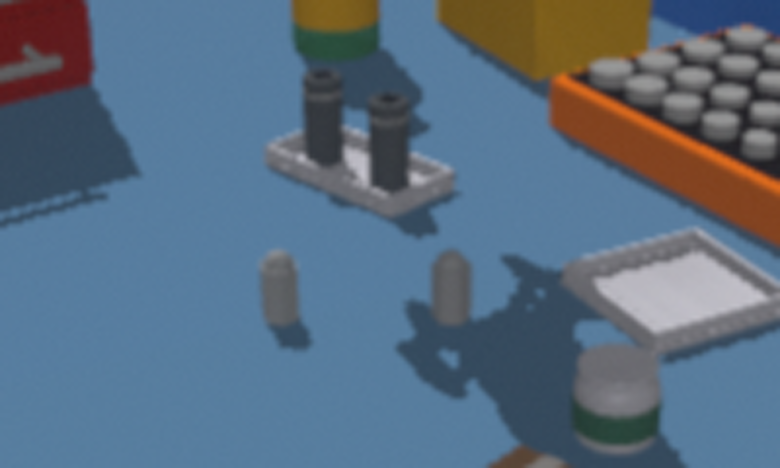

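Both sockets are upright in the tray (crop 323,115 and 389,140). Next are the nuts, near one first.

>>> send_rows([
  [-3,-2,0],
  [-7,-5,0],
  [-11,-8,0],
  [-15,-11,0],
  [-15.4,-11.2,0],
  [-15.4,-11.2,-2],
  [-15.4,-11.2,-6],
  [-15.4,-11.2,-9.5],
  [-15.4,-11.2,-10.5],
  [-15.4,-11.2,-10.5],
], grip=[0,0,0,0,0,0,0,0,0,0], roll=[0,0,0,0,0,0,0,0,0,0])

```text
time_s: 11.25
eef_pos: [0.4456, 0.1288, 0.0141]
eef_rot: [-0.001, 0.636, 0.772, -0.0]
ft_force: [-0.1, -0.5, -0.9]
opening: 0.0856
finger_force: 0.0
```

>>> send_rows([
  [0,0,0],
  [0,0,0],
  [0,0,0],
  [0,0,0],
  [0,0,0],
  [0,0,0],
  [0,0,0],
  [0,0,0],
  [0,0,0],
  [0,0,0],
], grip=[255,255,255,255,255,255,255,255,255,255], roll=[0,0,0,0,0,0,0,0,0,0], newtons=30)

```text
time_s: 12.5
eef_pos: [0.4462, 0.1286, 0.015]
eef_rot: [0.0, 0.636, 0.772, 0.0]
ft_force: [0.5, -1.1, 5.1]
opening: 0.015
finger_force: 29.2
```

```bash
python3 - <<'E'
from h import *
s=get_image("side")[:,:,::-1]
cv2.imwrite("pics/p3.png",cv2.resize(s[150:250,190:310],(780,600),interpolation=cv2.INTER_CUBIC))
E
```

```text
(no output)
```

View pics/p3.png

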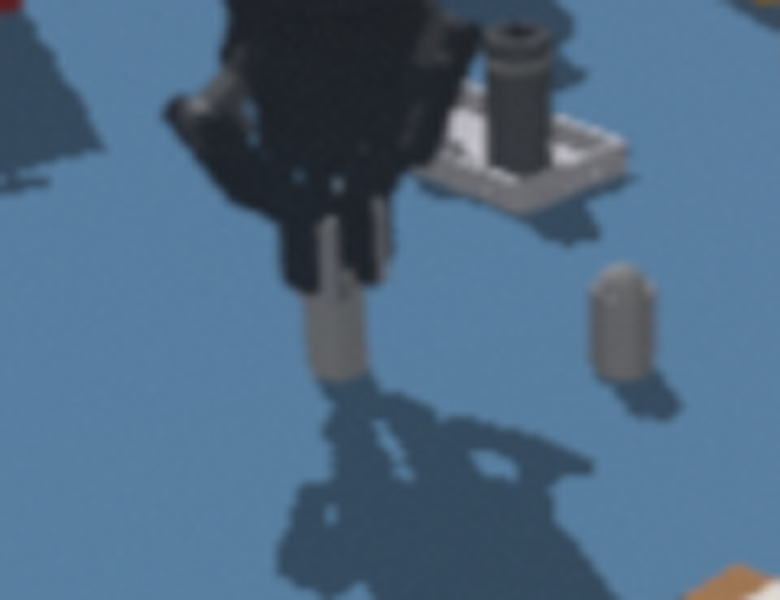

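The pads are holding the dome, and the nut still stands upright at its place (crop 338,330). I'll open, go 1 cm lower and close again.

>>> send_rows([
  [0,0,0],
  [0,0,0],
  [0,0,0],
  [0,0,-0.5],
  [0,0,-1],
  [0,0,-1],
  [0,0,-1],
  [0,0,-1],
  [0,0,-1],
  [0,0,-1],
  [0,0,-1],
  [0,0,-1],
], grip=[120,100,100,100,100,255,255,255,255,255,255,255], roll=[0,0,0,0,0,0,0,0,0,0,0,0])

```text
time_s: 14.05
eef_pos: [0.4456, 0.1286, 0.0046]
eef_rot: [-0.0, 0.636, 0.772, -0.0]
ft_force: [-0.1, 0.5, 0.1]
opening: 0.0221
finger_force: 29.3
```

>>> send_rows([
  [0,0,0],
  [0,0,0.5],
  [0,0,2],
  [0,0,4],
  [0,0,4],
  [0,0,4],
], grip=[255,255,255,255,255,255], roll=[0,0,0,0,0,0], newtons=40)

```text
time_s: 14.8
eef_pos: [0.4453, 0.1286, 0.0443]
eef_rot: [-0.0, 0.636, 0.772, -0.0]
ft_force: [-0.5, -0.8, -0.1]
opening: 0.021
finger_force: 39.2
```

```bash
python3 - <<'E'
from h import *
s=get_image("side")[:,:,::-1]
cv2.imwrite("pics/p4.png",cv2.resize(s[140:240,190:310],(720,600),interpolation=cv2.INTER_CUBIC))
E
```

```text
(no output)
```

View pics/p4.png

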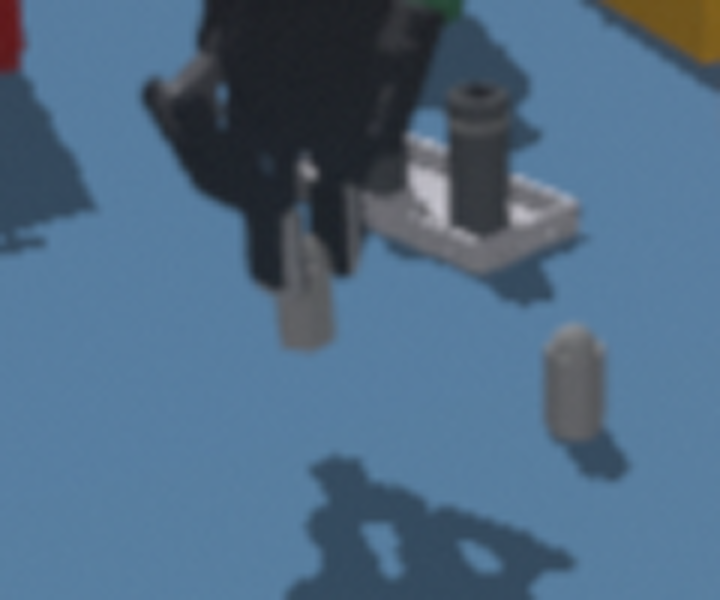

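Nut 1 is held on its flats (opening 21.0 mm), with its foot at crop (305,345).

>>> send_rows([
  [0,0,4],
  [4,-2,5],
  [9,-4,5],
  [14,-6.5,5],
  [19,-9,5],
  [21,-9.9,4],
  [21,-9.9,1],
  [21,-9.9,-2],
  [21,-9.9,-3.2],
  [21,-9.9,-3.5],
  [21,-9.9,-3.5],
], grip=[255,255,255,255,255,255,255,255,255,255,255], roll=[0,0,0,0,0,0,0,0,0,0,0])

```text
time_s: 16.23
eef_pos: [0.6561, 0.0296, 0.0102]
eef_rot: [0.0, 0.636, 0.772, 0.0]
ft_force: [-0.1, -0.0, 0.3]
opening: 0.0214
finger_force: 39.4
```

>>> send_rows([
  [0,0,0],
  [0,0,0],
  [0,0,0],
  [0,0,0],
  [0,0,0],
  [0,0,3],
  [0,0,8],
  [0,0,9],
], grip=[255,170,120,100,100,100,80,0], roll=[0,0,0,0,0,0,0,0])

```text
time_s: 17.23
eef_pos: [0.6582, 0.0293, 0.1038]
eef_rot: [0.003, 0.636, 0.772, 0.002]
ft_force: [-0.2, -0.0, 0.4]
opening: 0.0749
finger_force: 0.0
```

>>> send_rows([
  [-3,1,0],
  [-7,2.2,0],
  [-11,3.5,0],
  [-12.6,4,0],
  [-12.6,4,0],
  [-12.6,4,-2],
  [-12.6,4,-6],
  [-12.6,4,-8.8],
  [-12.6,4,-9.5],
  [-12.6,4,-9.5],
], grip=[0,0,0,0,0,0,0,0,0,0], roll=[0,0,0,0,0,0,0,0,0,0])

```text
time_s: 18.48
eef_pos: [0.5307, 0.0692, 0.0045]
eef_rot: [0.0, 0.636, 0.772, 0.0]
ft_force: [0.0, 0.4, 0.1]
opening: 0.0855
finger_force: 0.0
```

>>> send_rows([
  [0,0,0],
  [0,0,0],
  [0,0,0],
  [0,0,0],
  [0,0,0],
  [0,0,0],
  [0,0,0],
  [0,0,0],
  [0,0,0],
  [0,0,0],
], grip=[255,255,255,255,255,255,255,255,255,255], roll=[0,0,0,0,0,0,0,0,0,0])

```text
time_s: 19.73
eef_pos: [0.5301, 0.0695, 0.0053]
eef_rot: [0.0, 0.636, 0.772, 0.0]
ft_force: [-1.2, -0.1, 5.8]
opening: 0.021
finger_force: 39.0
```

>>> send_rows([
  [0,0,1],
  [0,0,4],
  [1,-1,7.5],
  [4,-4,8],
  [8,-7,8],
  [12,-8.8,8],
  [12.6,-8.8,8],
  [12.6,-8.8,6],
  [12.6,-8.8,3],
  [12.6,-8.8,1],
  [12.6,-8.8,0.5],
  [12.6,-8.8,0.5],
], grip=[255,255,255,255,255,255,255,255,255,255,255,255], roll=[0,0,0,0,0,0,0,0,0,0,0,0])

```text
time_s: 21.22
eef_pos: [0.6549, -0.0178, 0.01]
eef_rot: [-0.0, 0.635, 0.772, -0.0]
ft_force: [0.7, -0.4, -0.6]
opening: 0.021
finger_force: 39.3
```

```bash
python3 - <<'E'
from h import *
s=get_image("side")[:,:,::-1]
cv2.imwrite("pics/p5.png",cv2.resize(s[120:240,200:400],(800,480),interpolation=cv2.INTER_CUBIC))
E
```

```text
(no output)
```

View pics/p5.png

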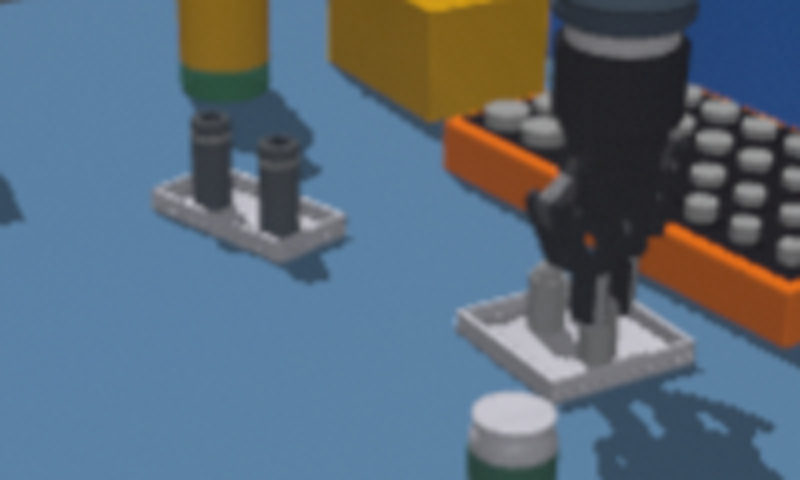

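Nut 2 is in the tray at crop (597,340), with nut 1 upright behind it at (545,300). I release it and go for the piston.

>>> send_rows([
  [0,0,0],
  [0,0,0],
  [0,0,0],
  [0,0,0],
  [0,0,0],
  [0,0,3],
  [0,0,8],
  [0,0,10],
], grip=[255,170,120,100,100,100,80,0], roll=[0,0,0,0,0,0,0,0])

```text
time_s: 22.28
eef_pos: [0.6573, -0.0187, 0.1131]
eef_rot: [0.002, 0.636, 0.772, 0.001]
ft_force: [-0.8, 0.1, -0.2]
opening: 0.0749
finger_force: 0.0
```

>>> send_rows([
  [-3,-3,1],
  [-7,-8,1],
  [-11,-12.5,1],
  [-15,-17,1],
  [-19,-21,1],
  [-22.7,-25,1],
  [-22.7,-25.4,1],
  [-22.7,-25.4,-1],
  [-22.7,-25.4,-5],
  [-22.7,-25.4,-9],
  [-22.7,-25.4,-10],
  [-22.7,-25.4,-10],
], grip=[0,0,0,0,0,0,0,0,0,0,0,0], roll=[0,0,0,0,0,0,0,0,0,0,0,0])

```text
time_s: 23.78
eef_pos: [0.429, -0.2719, 0.0096]
eef_rot: [-0.0, 0.635, 0.772, 0.0]
ft_force: [-0.8, -0.2, -0.2]
opening: 0.0855
finger_force: 0.0
```

>>> send_rows([
  [0,0,0],
  [0,0,0],
  [0,0,0],
  [0,0,0],
  [0,0,0],
  [0,0,0],
  [0,0,0.5],
  [0,0,2],
  [0,0,5],
  [0,0,5],
], grip=[255,255,255,255,255,255,255,255,255,255], roll=[0,0,0,0,0,0,0,0,0,0])

```text
time_s: 25.02
eef_pos: [0.4302, -0.274, 0.0623]
eef_rot: [0.003, 0.636, 0.772, -0.0]
ft_force: [0.6, 0.6, -1.9]
opening: 0.0465
finger_force: 41.6
```

```bash
python3 - <<'E'
from h import *
s=get_image("side")[:,:,::-1]
cv2.imwrite("pics/p6.png",cv2.resize(s[120:360,200:480],(700,600),interpolation=cv2.INTER_CUBIC))
E
```

```text
(no output)
```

View pics/p6.png

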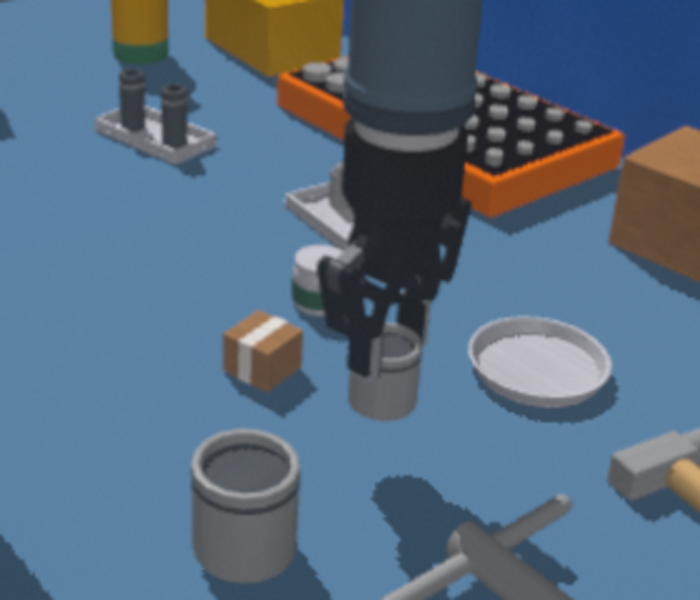

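The piston is held upright (crop 385,375) and the tin and box haven't moved. Now to the dish.

>>> send_rows([
  [3,0,0],
  [7,0,0],
  [11,0.2,0],
  [15,0.2,0],
  [17.5,0.2,0],
  [17.5,0.2,0],
  [17.5,0.2,-2],
  [17.5,0.2,-3.7],
  [17.5,0.2,-4.3],
  [17.5,0.2,-4.5],
  [17.5,0.2,-4.5],
], grip=[255,255,255,255,255,255,255,255,255,255,255], roll=[0,0,0,0,0,0,0,0,0,0,0])

```text
time_s: 26.45
eef_pos: [0.6027, -0.2702, 0.0155]
eef_rot: [-0.0, 0.636, 0.772, -0.0]
ft_force: [-3.4, 1.6, 4.4]
opening: 0.0464
finger_force: 42.3
```

>>> send_rows([
  [0,0,0],
  [0,0,0],
  [0,0,0],
  [0,0,0],
  [0,0,0],
  [0,0,3],
  [0,0,8],
  [0,0,12],
  [-4,6,15],
  [-4,6,15],
], grip=[255,120,60,40,40,40,0,0,0,0], roll=[0,0,0,0,0,0,0,0,0,0])

```text
time_s: 27.7
eef_pos: [0.563, -0.2086, 0.1666]
eef_rot: [0.001, 0.635, 0.772, 0.0]
ft_force: [1.6, -0.5, -0.0]
opening: 0.0856
finger_force: 0.0
```

```bash
python3 - <<'E'
from h import *
s=get_image("side")[:,:,::-1]; t=get_image("top")[:,:,::-1]
a=cv2.resize(s[120:320,190:460],(540,400),interpolation=cv2.INTER_CUBIC)
b=cv2.resize(t[110:310,140:420],(280,200))
o=np.zeros((600,540,3),np.uint8); o[:400]=a; o[400:,:280]=b
cv2.imwrite("pics/p7.png",o)
E
```

```text
(no output)
```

View pics/p7.png

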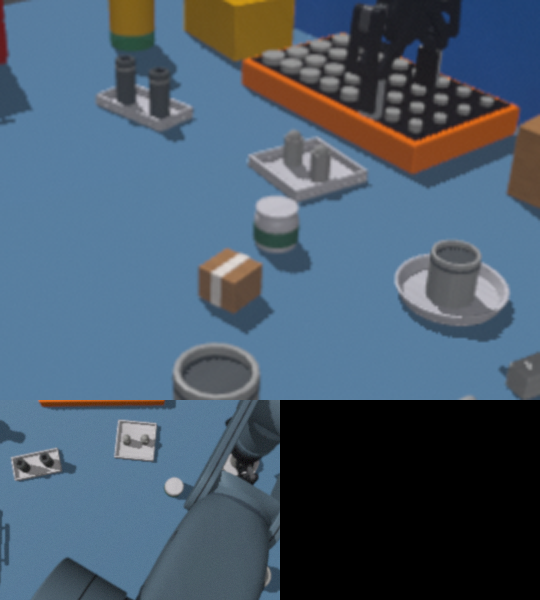

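All five parts stand upright on their tray floors: sockets at (125,80) and (159,92), nuts at (293,150) and (320,165), piston at (455,275). The tin and box are untouched and the arm is clear, so I'm handing the job in.

```bash
python3 -c "
from cell import env
print(env.close_job())"
```

```text
the job is handed in; nothing more can be done
None
```

The job is handed in at about 28 s on the robot's clock: in the last pictures both sockets, both nuts and the small piston stood upright in their trays, and the grease tin and bulb box had not moved.

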